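Shut off the tagged air line in the valve box

ROBOT

A 6-joint arm with a two-finger parallel gripper is mounted at the origin on the work surface. World frame = base frame: x ahead of the robot, y to its left, z up, the work surface at z = 0. Lengths are in mm, angles in rad, forces in N, time in s.
With the tool pointing down it reaches from about 350 to 975 mm from the base axis. Payload 7.1 kg.
Tool frame: the origin (TCP) lies at the very end of the fingers, on their centre line; the grasp point (between the pads) lies 19 mm behind it; y points along the fingers, z is the direction in which the jaws open and shut, and the axes are right-handed (so a half turn about y gives the same grasp; the last joint's range is limited). The gripper opens to 88 mm and grips with 3 to 60 N. Pads are 20 mm wide; open, the fingers measure 115 mm over their backs; the gripper's body (75 mm by 178 mm) begins 61 mm behind the grasp point.
Start: joints at [-1.185, 0.423, 1.63, -0, 1.089, -0.019], TCP at [246.162, -574.464, 222.675] pointing down, gripper open.
Joint ranges: [-3, 3], [-0.9, 2.11], [0.09, 2.58], [-1.31, 4.45], [0.11, 2.69], [-2.54, 2.54]. Speed limits (rad/s): [2.39, 2.39, 3.01, 3.14, 3.14, 3.14].

INTERFACE

Orientations are given as a rotation vector (axis times angle).
In Python, from workcell import ctrl gives the robot as it stands.
- The arm moves only by the shell command python3 -m jog 'ROWS'. ROWS is JSON, a list of rows, each a list of 3 entries, a list of its own where there are three numbers: the opening, from 0 (shut) to 1 (fully open), then the shift along the tool's x, y, z in cm, then the turn, a rotation vector about the tool's x, y, z in rad. In form: [[claw, [dx, dy, dz], [wx, wy, wz]], ...]. A call has 1 to 8 rows; each row is the pose to reach, as a shift and turn from the pose commanded when the call began, along the tool's axes at that moment; what a row does not reach only later rows make up. A row lasts 1/10 s, in which the tool goes at most 50 mm and 8.59 degrees, less where a joint would pass 70% of its speed; a pose out of reach is approached as far as the arm can. A call with a gripper value outside its range is refused whole. The fingers move at their own pace and stop on an object; the grip force is fixed at half the most. Time passes only in rows, so rows that repeat a pose let the fingers close. It gives the time, the measured TCP pose, the force and the opening at its end, in the units of the state.
- ctrl.get_obs(): the state, without advancing time (a new reading comes with each control period).
- ctrl.get_image(name): name is "scene" or "top" or "wrist"; returns a dict with "color" (420x560x3 uint8, red, green, blue), "z_map" (420x560 float32, mm along the optical axis (not along the pixel's ray), 0 where there is no reading), "fx", "fy", "cx", "cy" (pixels), "dist_coeffs" ([k1, k2, p1, p2, k3] as OpenCV has them; the pictures are not rectified), "pose" (4x4, takes a point from camera to world coordinates). Camera axes: x right, y down, z forward; pixel columns grow to the right and rows downward; lengths in mm; the calibration is good to about 2 mm. A picture is of the moment at which its call begins.
- ctrl.close_job(): hands the job in, once; it reports no verdict.
The state is a dict: "t": time; "qpos": joint angles; "qvel": joint speeds; "joint_torque": joint torques, N m; "ee_pos": TCP position; "orientation": TCP orientation; "ft_force": force on the tool from outside, world axes, zero at the start; "moment": the same for the moment, N m; "width": finger opening in mm.
Only numpy, scipy, OpenCV 4.12 (cv2) and the standard library are available. Lean on these libraries where they do the work, as an engineer would, in place of code of your own. Each camera call takes 0.05 s, during which the arm holds its last target.

TASK

Shut off the tagged air line: push the sliding cover of the valve box fully open, up to its stop, then push the lever that carries the round tag a quarter turn clockwise, up to its shut stop, square across its pipe. Only push, with the fingertips and without force against the stops: grip and lift nothing, leave the other lever and the things around the box where they are, and leave the cover open.

Things in the scene. Friction and masses are not known exactly. Their poses are not given: they have to be found in the camera images.
- valve_box: Grey sheet-steel compressed-air valve box fixed to the bench, 200 mm (its x) by 560 mm (its y) by 98 mm high; origin at the centre of its underside; yaw within 0.2 rad. Its -y half has an opening under a sliding cover, its +y half a fixed deck over which the cover runs. Two couplers stick out 38 mm from its near (-x) side, 40 mm up; a gauge 125 mm high stands off its +y end.
- opening (a point): Centre of the box's opening, 98 mm above the bench, axes as the box's. Opening: 174 mm (x) by 270 mm (y), between guides 98 mm high along its long sides. In it two ball valves, axes at x +35 mm, y -64 and +36 mm from this point; which one is the tagged one varies. Pipes and valve bodies below the levers are at most 55 mm high, the stem collars under the levers 64 mm.
- cover (a joint): Sliding cover, aluminium sheet 186 by 275 by 4 mm, top face 93 mm above the bench: travel in m along the box's +y, 0 = shut, 0.27 = fully open at its stop (starts 0 to 0.03). Held down by the guides. Moves with 3 to 5 N, stays where it is left.
- ledge_face (a point): Centre of the upright push face of the cover's finger ledge; moves with the cover. The ledge is a black wedge 120 mm wide (box x), 20 mm high (93 to 113 mm above the bench); its upright face looks to the box's -y, 12 mm inside the cover's -y edge, its back slopes down over 35 mm to the cover. Push it towards the box's +y to open.
- lever_tagged (a joint): Lever of the valve to be shut, the one with a flat round metal tag 30 mm across on its top: angle in rad, clockwise seen from above; 0 = open, lever pointing to the box's -x along its pipe; 1.571 = shut, at its stop, lever pointing to the box's +y (starts 0 to 0.25). Turns with about 5 N at its grip, stays where it is left.
- pivot_tagged (a point): Point on the upright turning axis of the tagged lever, at mid-thickness of the lever, 72 mm above the bench; axes as the box's.
- grip_tagged (a point): Point in the middle of the tagged lever's sleeve, 55 mm from its turning axis, 72 mm above the bench. The lever is a level bar 70 mm long from the axis, its black sleeve 12 mm wide and 12 mm high (66 to 78 mm above the bench); the tag lies on top, 21 to 51 mm from the axis.
- lever_plain (a joint): Lever of the other valve, the same but with no tag, angle as for the tagged one (starts 0 to 0.25). To be left alone.
- grip_plain (a point): Point in the middle of the plain lever's sleeve, 55 mm from its turning axis, 72 mm above the bench.
- jar: Glass screw jar with a steel lid, 64 mm across, 75 mm high, standing beyond the box; origin under its centre. To be left alone.
- offcut: Pine offcut 45 by 170 by 30 mm lying beyond the box; origin under its centre. To be left alone.
- tape_roll: Paper tape roll, 96 mm across, 25 mm high, lying on the robot's side of the box; origin under its centre. To be left alone.
- screwdriver: Screwdriver 200 mm long lying off the box's -y end; origin at its underside. To be left alone.

How it is judged:
By the outcome, as a careful person would: the job done as asked, in the order asked, and still so for the second after the job is handed in, with the robot touching nothing.
It also fails if it takes over 54 s, if anything falls off the work surface, if the arm or the gripper's body presses on something with over 40 N, if the wrist force passes 120 N, or if a joint passes its speed limit or range.

## Working session

There is one attempt and no reset: what is moved stays moved. The work goes in short steps, Python scripts to look and compute and a shell command to move; the robot and the scene stay as the last step left them, time stands still between calls to the robot, and variables do not carry over. Pictures are saved under pics/ and viewed, and the job is handed in when it is done.

```bash
ls; mkdir -p pics
python3 - <<'E'
from workcell import ctrl
import cv2,numpy as np
print({k:np.round(v,3) for k,v in ctrl.get_obs().items()})
for n in ["top","scene","wrist"]:
    d=ctrl.get_image(n); cv2.imwrite(f"pics/{n}0.png",d["color"][:,:,::-1]); np.savez(f"{n}0.npz",**d)
    print(n,d["fx"],d["cx"],d["cy"],d["dist_coeffs"],np.round(d["pose"],3).tolist())
E
```

```text
pics
{'t': np.float64(0.0), 'qpos': array([-1.185,  0.424,  1.631, -0.   ,  1.089, -0.019]), 'qvel': array([ 0.002,  0.   ,  0.001,  0.   , -0.   , -0.   ]), 'joint_torque': array([ 3.0000e-03, -5.4462e+01, -2.7367e+01,  6.4000e-02,  2.3000e-02,
       -0.0000e+00]), 'ee_pos': array([ 245.984, -573.932,  221.902]), 'orientation': array([-0.411,  2.   , -1.997]), 'ft_force': array([-0.338, -0.159,  0.279]), 'moment': array([0.001, 0.012, 0.07 ]), 'width': np.float64(87.795)}
top 397.86238709073064 273.4822459732417 207.6850959669902 [-0.05771378  0.          0.          0.          0.        ] [[-0.018, -0.993, 0.114, 468.196], [-0.999, 0.015, -0.028, 20.977], [0.026, -0.115, -0.993, 918.419], [0.0, 0.0, 0.0, 1.0]]
scene 522.4465827765689 284.87748251026625 211.3841097334274 [-0.02647804  0.          0.          0.          0.        ] [[0.512, 0.697, -0.502, 1247.361], [0.859, -0.41, 0.306, -407.377], [0.007, -0.588, -0.809, 1186.535], [0.0, 0.0, 0.0, 1.0]]
wrist 290.0906462224801 271.2094630145203 207.29320896327548 [-0.04837095  0.          0.          0.          0.        ] [[0.394, -0.889, -0.235, 310.666], [-0.919, -0.381, -0.099, -547.288], [-0.002, 0.255, -0.967, 382.787], [0.0, 0.0, 0.0, 1.0]]
```

View pics/top0.png

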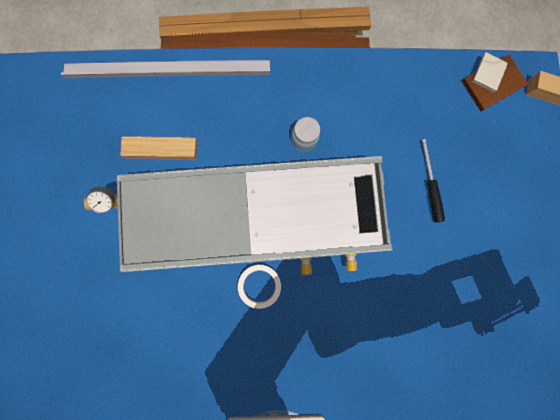

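View pics/scene0.png

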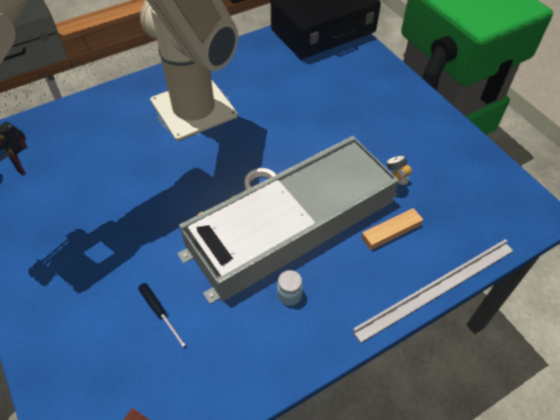

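View pics/wrist0.png

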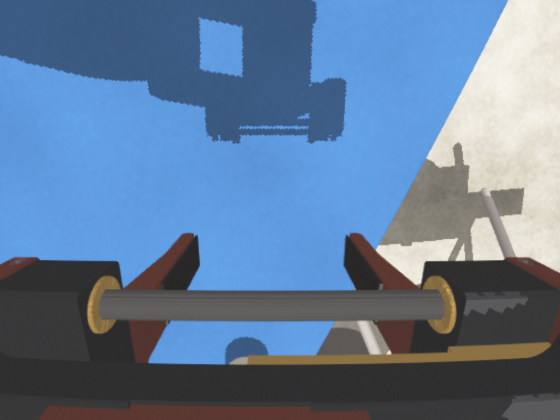

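The top view shows the box with corners near (118,176), (382,157), (390,248) and (122,270). The black ledge is at u 355–377, v 176–234, and the cover is nearly shut. The jar is at (306,132), the tape roll at (260,287) and the screwdriver at (432,185).

```bash
cat > h.py <<'E'
import numpy as np,cv2
def load(f): return dict(np.load(f))
def K(d): return np.array([[d["fx"],0,d["cx"]],[0,d["fy"],d["cy"]],[0,0,1]],float)
def plane(d,uv,z):
    n=cv2.undistortPoints(np.array(uv,float).reshape(-1,1,2),K(d),d["dist_coeffs"])[:,0]
    r=np.c_[n,np.ones(len(n))]@d["pose"][:3,:3].T; o=d["pose"][:3,3]
    return o+r*((z-o[2])/r[:,2])[:,None]
def cloud(d):
    H,W=d["z_map"].shape; u,v=np.meshgrid(np.arange(W),np.arange(H))
    n=cv2.undistortPoints(np.stack([u,v],-1).reshape(-1,1,2).astype(float),K(d),d["dist_coeffs"])[:,0]
    p=np.c_[n,np.ones(len(n))]*d["z_map"].reshape(-1,1)
    return (p@d["pose"][:3,:3].T+d["pose"][:3,3]).reshape(H,W,3)
E
python3 - <<'E'
from h import *
for n,roi in (("top0",(slice(140,290),slice(100,410))),("scene0",(slice(120,320),slice(160,410)))):
    d=load(n+".npz");P=cloud(d);c=d["color"].astype(int)
    m=np.zeros(P.shape[:2],bool);m[roi]=True
    z=P[...,2]
    b=m&(z>80)&(z<108)&(P[...,0]>350)
    k=cv2.morphologyEx(b.astype(np.uint8),cv2.MORPH_OPEN,np.ones((7,7)))
    r=cv2.minAreaRect(P[k>0][:,:2].astype(np.float32));print(n,"box",r,np.round(cv2.boxPoints(r)).tolist(),np.percentile(z[k>0],[5,50,95]))
    l=b&(c.max(2)<60)
    l=(k>0)&(c.max(2)<60)
    l=cv2.morphologyEx(l.astype(np.uint8),cv2.MORPH_OPEN,np.ones((5,5)))
    nn,lab,st,_=cv2.connectedComponentsWithStats(l);i=1+st[1:,4].argmax();print(st[i])
    ct=cv2.findContours((lab==i).astype(np.uint8),0,2)[0][0]
    bp=cv2.boxPoints(cv2.minAreaRect(ct));print(bp.tolist())
    for zz in(93,113):print(zz,np.round(plane(d,bp,zz),1).tolist())
    print("z ledge",np.percentile(z[lab==i],[2,50,98]))
d=load("top0.npz")
print(np.round(plane(d,[(118,176),(382,157),(390,248),(122,270)],98),1))
print("tape,jar",np.round(plane(d,[(260,287),(306,132)],25),1),np.round(plane(d,[(432,185)],20),1))
E
```

```text
top0 box ((552.187744140625, 66.67601013183594), (201.7674102783203, 583.2757568359375), 3.4580326080322266) [[434.0, 352.0], [469.0, -231.0], [670.0, -218.0], [635.0, 364.0]] [85.48754697 92.01689934 99.3362869 ]
[355 177  15  55 535]
[[354.24755859375, 177.47525024414062], [364.64361572265625, 176.43563842773438], [370.08917236328125, 230.89108276367188], [359.693115234375, 231.93069458007812]]
93 [[625.2, -174.9, 93.0], [627.2, -197.3, 93.0], [511.2, -203.6, 93.0], [509.4, -181.5, 93.0]]
113 [[621.4, -170.1, 113.0], [623.4, -192.0, 113.0], [510.1, -198.2, 113.0], [508.4, -176.6, 113.0]]
z ledge [ 95.04781043 100.73712958 106.56233295]
scene0 box ((553.7094116210938, 38.22172546386719), (206.98971557617188, 563.65380859375), 3.7674686908721924) [[432.0, 313.0], [469.0, -250.0], [675.0, -236.0], [638.0, 326.0]] [84.06959525 91.75195724 99.59502602]
[205 228  14  17 125]
[[201.9729766845703, 230.16213989257812], [208.0270233154297, 225.83782958984375], [219.9864959716797, 242.58108520507812], [213.9324493408203, 246.9053955078125]]
93 [[512.7, -203.5, 93.0], [508.6, -184.6, 93.0], [569.0, -181.1, 93.0], [572.8, -199.6, 93.0]]
113 [[526.2, -207.2, 113.0], [522.1, -188.7, 113.0], [581.4, -185.2, 113.0], [585.1, -203.4, 113.0]]
z ledge [ 94.57210085 102.17237102 107.34004569]
[[ 634.5  322.6   98. ]
 [ 668.  -235.6   98. ]
 [ 474.6 -242.7   98. ]
 [ 439.5  309.5   98. ]]
tape,jar [[394.8  29.2  25. ]
 [746.9 -82.7  25. ]] [[ 619.3 -375.4   20. ]]
```

Run:
```python
import cv2
im=cv2.imread("pics/top0.png")[145:285,310:410];cv2.imwrite("pics/c0.png",cv2.resize(im,None,fx=4,fy=4,interpolation=2))
im=cv2.imread("pics/scene0.png")[190:310,170:320];cv2.imwrite("pics/c1.png",cv2.resize(im,None,fx=5,fy=5,interpolation=2))
```

```text
(no output)
```

View pics/c0.png

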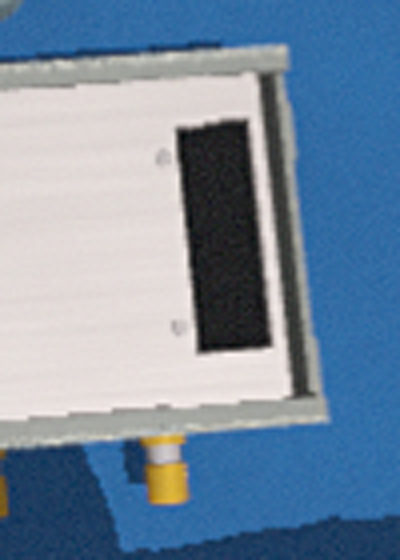

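View pics/c1.png

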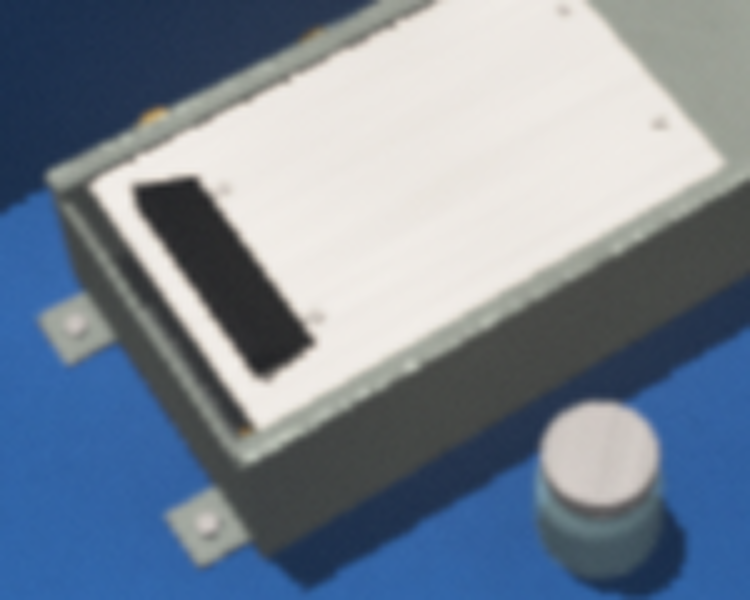

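```bash
cat >> h.py <<'E'
from scipy.spatial.transform import Rotation as R
C=np.array([554.,38.4]);YAW=0.0615
B=np.array([[np.cos(YAW),-np.sin(YAW)],[np.sin(YAW),np.cos(YAW)]])
def box(p): return (np.atleast_2d(p)[:,:2]-C)@B
def world(b): return np.atleast_2d(b)[:,:2]@B.T+C
def st():
    from workcell import ctrl
    o=ctrl.get_obs();T=R.from_rotvec(o["orientation"]).as_matrix()
    print("t",round(float(o["t"]),2),"tcp",np.round(o["ee_pos"],1),"boxframe",np.round(box(o["ee_pos"]),1),"F",np.round(o["ft_force"],1),"w",round(float(o["width"]),1),"q",np.round(o["qpos"],2))
    return o,T
def delta(goal,yaw=None):
    "goal world xyz mm; yaw: wanted world angle of tool x axis"
    o,T=st();g=T.T@(np.array(goal)-o["ee_pos"])/10
    w=None
    if yaw is not None:
        Y=np.array([0,0,-1.]);X=np.array([np.cos(yaw),np.sin(yaw),0]);G=np.c_[X,Y,np.cross(X,Y)]
        w=R.from_matrix(T.T@G).as_rotvec()
    print("shift cm",np.round(g,2),"turn",None if w is None else np.round(w,3));return g
E
python3 - <<'E'
from h import *
d=load("top0.npz")
p=plane(d,[(372,175),(377.5,231.7)],113);print(p,box(p))
o,T=st();print(np.round(T,3), "yaw x",np.arctan2(T[1,0],T[0,0]))
E
```

```text
[[ 626.2155399  -207.68280454  113.        ]
 [ 508.19990733 -213.5007642   113.        ]] [[  56.95446019 -250.05603444]
 [ -61.1956394  -248.60960804]]
t 0.15 tcp [ 246.  -574.1  222.1] boxframe [[-345.1 -592.4]] F [-0.2  0.6  0.4] w 88.0 q [-1.19  0.42  1.63 -0.    1.09 -0.02]
[[-0.919 -0.     0.394]
 [-0.394  0.001 -0.919]
 [-0.    -1.    -0.001]] yaw x -2.7367959434866513
```

Run:
```python
from h import *
w=world([-2,-305])[0];print(w)
delta([*w,150],np.pi+YAW)
```

```text
[ 570.74945903 -266.14631113]
t 0.15 tcp [ 246.  -574.1  222.1] boxframe [[-345.1 -592.4]] F [-0.2  0.6  0.4] w 88.0 q [-1.19  0.42  1.63 -0.    1.09 -0.02]
shift cm [-41.98   7.23 -15.51] turn [0.001 0.343 0.   ]
```

```bash
python3 -m jog '[[0,[-5,0,-2],[0,0.1,0]],[0,[-10,0,-4],[0,0.2,0]],[0,[-15,0,-6],[0,0.3,0]],[0,[-20,0,-8],[0,0.343,0]],[0,[-25,0,-10],[0,0.343,0]],[0,[-30,0,-12],[0,0.343,0]],[0,[-35,0,-13.5],[0,0.343,0]],[0,[-42,0,-15.5],[0,0.343,0]]]'
python3 - <<'E'
from h import *
w=world([-2,-305])[0];delta([*w,150],np.pi+YAW)
E
```

```text
t: 0.95
ee_pos: [535.3, -295.5, 222.6]
orientation: [-0.068, 2.19, -2.19]
ft_force: [1.0, -0.6, 0.3]
width: 27.2
t 0.95 tcp [ 535.3 -295.5  222.6] boxframe [[ -39.2 -332.1]] F [ 1.  -0.6  0.3] w 27.2 q [-0.52  0.4   1.66 -0.    1.08  0.99]
shift cm [-3.72  7.26 -2.71] turn [0. 0. 0.]
```

```bash
python3 -m jog '[[0,[-3.7,2,-2.7],[0,0,0]],[0,[-3.7,5,-2.7],[0,0,0]],[0,[-3.7,7.2,-2.7],[0,0,0]],[0,[-3.7,7.2,-2.7],[0,0,0]],[0,[-3.7,7.2,-2.7],[0,0,0]]]'
python3 - <<'E'
from h import *
from workcell import ctrl
w=world([-2,-300])[0];delta([*w,102],np.pi+YAW)
for n in("scene","wrist"):
    d=ctrl.get_image(n);cv2.imwrite(f"pics/{n}1.png",d["color"][:,:,::-1])
E
```

```text
t: 1.45
ee_pos: [569.4, -268.1, 150.7]
orientation: [-0.068, 2.191, -2.19]
ft_force: [-0.3, -0.2, 1.4]
width: 0.6
t 1.45 tcp [ 569.4 -268.1  150.7] boxframe [[  -3.5 -306.9]] F [-0.3 -0.2  1.4] w 0.6 q [-0.46  0.51  1.67 -0.    0.96  1.05]
shift cm [-0.15  4.87 -0.68] turn [0.    0.    0.001]
```

View pics/scene1.png

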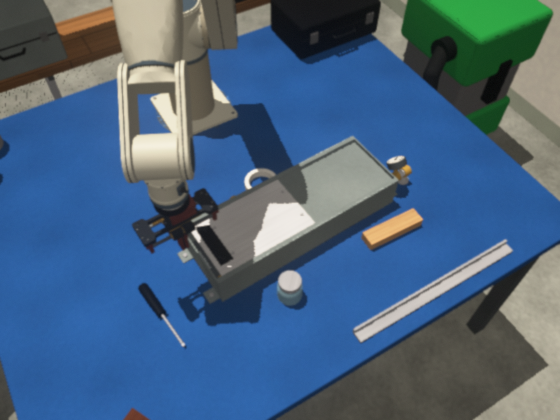

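View pics/wrist1.png

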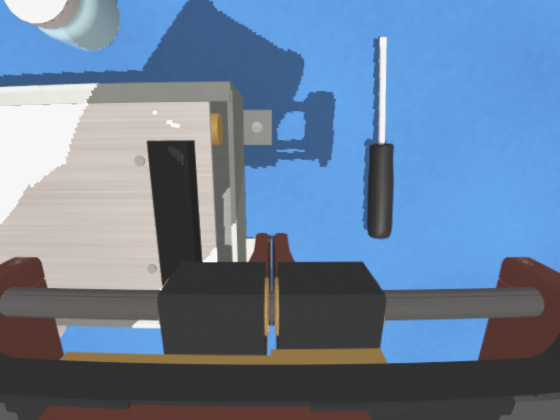

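The scene view shows the closed fingers just off the box's -y end, at about (200,225). The ledge is ahead of them, and the screwdriver at (160,310) is clear. I descend to ledge height next.

```bash
python3 -m jog '[[0,[0,2,0],[0,0,0]],[0,[0,4,0],[0,0,0]],[0,[0,4.8,0],[0,0,0]],[0,[0,4.8,-1],[0,0,0]],[0,[0,4.8,-2],[0,0,0]],[0,[0,4.8,-2.5],[0,0,0]],[0,[0,4.8,-2.5],[0,0,0]]]'
python3 - <<'E'
from h import *
from workcell import ctrl
st()
d=ctrl.get_image("wrist");cv2.imwrite("pics/wrist2.png",d["color"][:,:,::-1])
d=ctrl.get_image("top");cv2.imwrite("pics/top2.png",d["color"][:,:,::-1])
E
```

```text
t: 2.25
ee_pos: [568.4, -242.2, 103.7]
orientation: [-0.068, 2.188, -2.189]
ft_force: [0.0, 0.1, -0.2]
width: 0.6
t 2.25 tcp [ 568.4 -242.2  103.7] boxframe [[  -2.9 -280.9]] F [ 0.   0.1 -0.2] w 0.6 q [-0.42  0.56  1.72  0.    0.86  1.09]
```

View pics/wrist2.png

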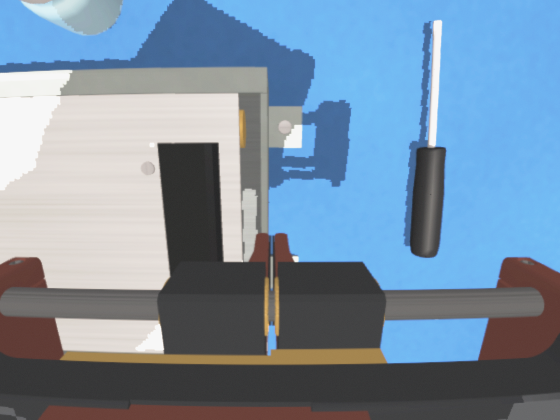

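```bash
python3 -m jog '[[0,[0,0,-1],[0,0,0]],[0,[0,0,-2],[0,0,0]],[0,[0,0,-3],[0,0,0]],[0,[0,0,-4.5],[0,0,0]],[0,[0,0,-6],[0,0,0]],[0,[0,0,-7.5],[0,0,0]],[0,[0,0,-9],[0,0,0]],[0,[0,0,-10],[0,0,0]]]'
python3 - <<'E'
from h import *
from workcell import ctrl
st()
d=ctrl.get_image("scene");cv2.imwrite("pics/scene3.png",d["color"][:,:,::-1])
d=ctrl.get_image("top");cv2.imwrite("pics/top3.png",d["color"][:,:,::-1])
E
```

```text
t: 3.15
ee_pos: [561.7, -141.7, 102.7]
orientation: [-0.069, 2.19, -2.189]
ft_force: [-0.2, -3.6, -0.8]
width: 0.6
t 3.15 tcp [ 561.7 -141.7  102.7] boxframe [[  -3.4 -180.2]] F [-0.2 -3.6 -0.8] w 0.6 q [-0.27  0.52  1.81  0.    0.82  1.24]
```

View pics/scene3.png

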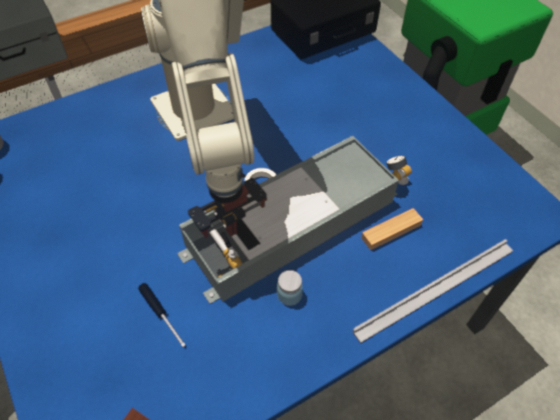

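View pics/top3.png

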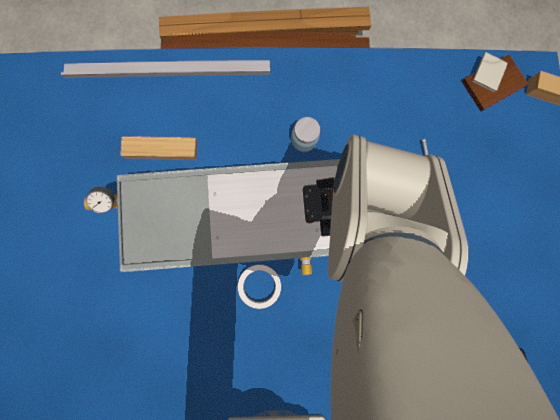

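```bash
python3 -m jog '[[0,[0,0,-2],[0,0,0]],[0,[0,0,-4],[0,0,0]],[0,[0,0,-6],[0,0,0]],[0,[0,0,-8],[0,0,0]],[0,[0,0,-10],[0,0,0]],[0,[0,0,-12],[0,0,0]],[0,[0,0,-13.5],[0,0,0]],[0,[0,0,-14.5],[0,0,0]]]'
python3 - <<'E'
from h import *
from workcell import ctrl
st()
d=ctrl.get_image("scene");cv2.imwrite("pics/scene4.png",d["color"][:,:,::-1]);np.savez("scene4.npz",**d)
im=d["color"][120:300,180:420,::-1];cv2.imwrite("pics/c4.png",cv2.resize(im,None,fx=3.3,fy=3.3,interpolation=2))
E
```

```text
t: 4.05
ee_pos: [553.1, 2.2, 102.8]
orientation: [-0.068, 2.189, -2.19]
ft_force: [2.8, -3.3, -0.1]
width: 0.5
t 4.05 tcp [553.1   2.2 102.8] boxframe [[ -3.1 -36.1]] F [ 2.8 -3.3 -0.1] w 0.5 q [-0.02  0.49  1.87 -0.    0.79  1.49]
```

View pics/c4.png

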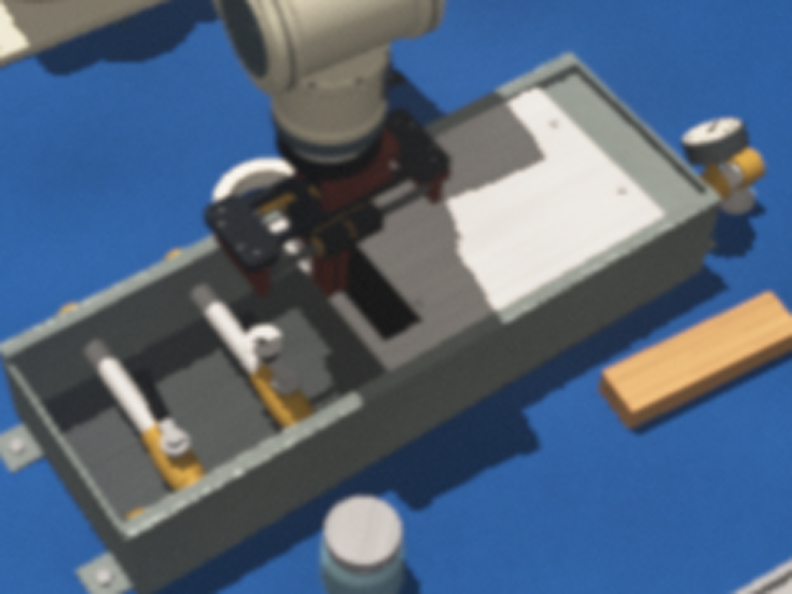

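The crop shows the cover most of the way open, with about 30 mm left to the end wall. Both levers are visible, and the +y one looks like it carries the tag, at about (265,340). I push on slowly from here.

```bash
python3 -m jog '[[0,[0,0,-0.8],[0,0,0]],[0,[0,0,-1.4],[0,0,0]],[0,[0,0,-1.8],[0,0,0]],[0,[0,0,-2.2],[0,0,0]],[0,[0,0,-2.2],[0,0,0]]]'; python3 -m jog '[[0,[0,0,-0.3],[0,0,0]],[0,[0,0,-0.6],[0,0,0]],[0,[0,0,-0.6],[0,0,0]]]'
python3 - <<'E'
from h import *
from workcell import ctrl
st()
d=ctrl.get_image("scene");cv2.imwrite("pics/scene5.png",d["color"][:,:,::-1])
im=d["color"][120:300,180:420,::-1];cv2.imwrite("pics/c5.png",cv2.resize(im,None,fx=3.3,fy=3.3,interpolation=2))
E
```

```text
t: 4.6
ee_pos: [551.3, 23.9, 102.6]
orientation: [-0.068, 2.191, -2.19]
ft_force: [-0.3, 0.4, 0.6]
width: 0.2
t: 4.9
ee_pos: [550.9, 29.7, 102.6]
orientation: [-0.068, 2.19, -2.19]
ft_force: [0.1, -0.0, 0.3]
width: 0.4
t 4.9 tcp [550.9  29.7 102.6] boxframe [[-3.6 -8.5]] F [ 0.1 -0.   0.3] w 0.4 q [0.03 0.49 1.87 0.   0.79 1.54]
```

View pics/c5.png

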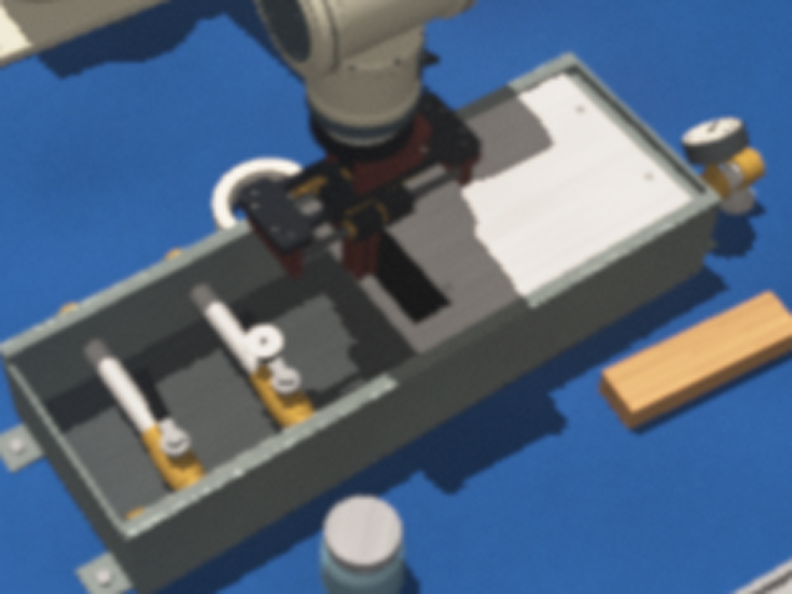

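The cover coasted a little ahead of the fingers, since the force is 0, and a few mm remain to the stop. I creep forward.

```bash
python3 -m jog '[[0,[0,0,-0.15],[0,0,0]],[0,[0,0,-0.3],[0,0,0]],[0,[0,0,-0.3],[0,0,0]]]'; python3 -m jog '[[0,[0,0,-0.15],[0,0,0]],[0,[0,0,-0.3],[0,0,0]],[0,[0,0,-0.3],[0,0,0]]]';  python3 - <<'E'
from h import *
from workcell import ctrl
st()
d=ctrl.get_image("scene");cv2.imwrite("pics/scene6.png",d["color"][:,:,::-1])
im=d["color"][120:300,180:420,::-1];cv2.imwrite("pics/c6.png",cv2.resize(im,None,fx=3.3,fy=3.3,interpolation=2))
E
```

```text
t: 5.25
ee_pos: [550.8, 32.5, 102.6]
orientation: [-0.068, 2.19, -2.19]
ft_force: [0.3, -1.5, -0.5]
width: 0.3
t: 5.55
ee_pos: [550.6, 35.6, 102.6]
orientation: [-0.068, 2.19, -2.19]
ft_force: [-2.3, -1.1, 0.8]
width: 0.4
t 5.55 tcp [550.6  35.6 102.6] boxframe [[-3.6 -2.6]] F [-2.3 -1.1  0.8] w 0.4 q [0.04 0.49 1.87 0.   0.79 1.55]
```

View pics/c6.png

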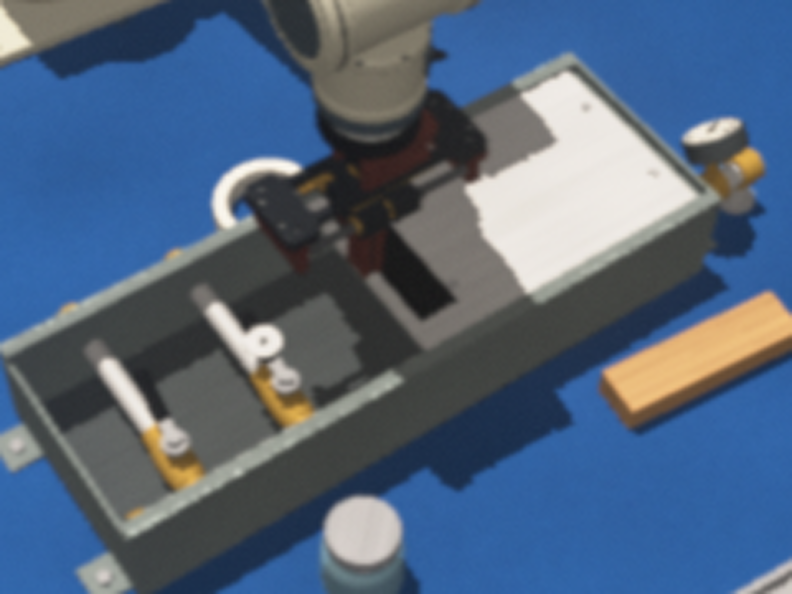

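The cover is now within about a millimetre or two of the end wall. I go on in 1 mm steps and watch for the force to rise.

```bash
for i in 1 ; do python3 -m jog '[[0,[0,0,-0.1],[0,0,0]],[0,[0,0,-0.1],[0,0,0]]]'; done; python3 -m jog '[[0,[0,0,-0.1],[0,0,0]],[0,[0,0,-0.1],[0,0,0]]]'
```

```text
t: 5.8
ee_pos: [550.5, 36.5, 102.6]
orientation: [-0.068, 2.19, -2.19]
ft_force: [-1.2, -1.8, -0.4]
width: 0.4
t: 6.0
ee_pos: [550.5, 37.4, 102.6]
orientation: [-0.068, 2.19, -2.19]
ft_force: [-1.6, -2.0, -0.1]
width: 0.9
```

```bash
python3 -m jog '[[0,[0,0,-0.1],[0,0,0]],[0,[0,0,-0.2],[0,0,0]],[0,[0,0,-0.2],[0,0,0]]]'; python3 -m jog '[[0,[0,0,-0.1],[0,0,0]],[0,[0,0,-0.1],[0,0,0]]]';  python3 -m jog '[[0,[0,0,-0.1],[0,0,0]],[0,[0,0,-0.1],[0,0,0]]]'
```

```text
t: 6.3
ee_pos: [550.4, 39.5, 102.6]
orientation: [-0.068, 2.19, -2.19]
ft_force: [0.1, -2.4, -0.7]
width: 0.6
t: 6.5
ee_pos: [550.3, 40.5, 102.6]
orientation: [-0.068, 2.19, -2.19]
ft_force: [-0.9, -2.7, -0.8]
width: 0.3
t: 6.7
ee_pos: [550.3, 40.8, 102.6]
orientation: [-0.068, 2.189, -2.191]
ft_force: [-1.0, -6.7, -0.3]
width: 0.4
```

```bash
python3 -m jog '[[0,[0,0,-0.05],[0,0,0]],[0,[0,0,-0.05],[0,0,0]]]'
python3 - <<'E'
from h import *
from workcell import ctrl
st()
d=ctrl.get_image("scene");cv2.imwrite("pics/scene7.png",d["color"][:,:,::-1])
im=d["color"][120:220,300:420,::-1];cv2.imwrite("pics/c7.png",cv2.resize(im,None,fx=5,fy=5,interpolation=2))
E
```

```text
t: 6.9
ee_pos: [550.3, 40.9, 102.6]
orientation: [-0.068, 2.188, -2.191]
ft_force: [0.2, -7.9, -0.2]
width: 0.4
t 6.9 tcp [550.3  40.9 102.6] boxframe [[-3.5  2.7]] F [ 0.2 -7.9 -0.2] w 0.4 q [ 0.05  0.49  1.87 -0.    0.79  1.56]
```

View pics/c7.png

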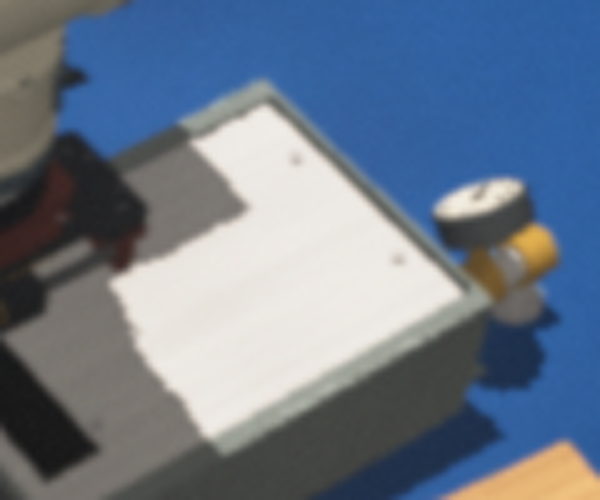

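The cover is at its stop. The fingers stopped moving, the force rose to 8 N, and the picture shows the cover edge at the end wall. I back off, rise and look for the levers.

```bash
python3 -m jog '[[0,[0,0,1],[0,0,0]],[0,[0,0,2],[0,0,0]],[0,[0,-3,3],[0,0,0]],[0,[0,-7,6],[0,0,0]],[0,[2,-10,10],[0,0,0]],[0,[4,-12,13],[0,0,0]],[0,[6,-12,14],[0,0,0]],[0,[6,-12,14],[0,0,0]]]'
python3 - <<'E'
from h import *
from workcell import ctrl
st()
for n in("scene","wrist","top"):
    d=ctrl.get_image(n);cv2.imwrite(f"pics/{n}8.png",d["color"][:,:,::-1]);np.savez(n+"8.npz",**d)
    if n=="scene":
        im=d["color"][160:300,180:320,::-1];cv2.imwrite("pics/c8.png",cv2.resize(im,None,fx=4,fy=4,interpolation=2))
E
```

```text
t: 7.75
ee_pos: [497.6, -103.3, 223.6]
orientation: [-0.063, 2.191, -2.191]
ft_force: [0.5, -0.4, -0.2]
width: 0.4
t 7.75 tcp [ 497.6 -103.3  223.6] boxframe [[ -65. -138.]] F [ 0.5 -0.4 -0.2] w 0.4 q [-0.23  0.25  1.88  0.    1.01  1.28]
```

View pics/c8.png

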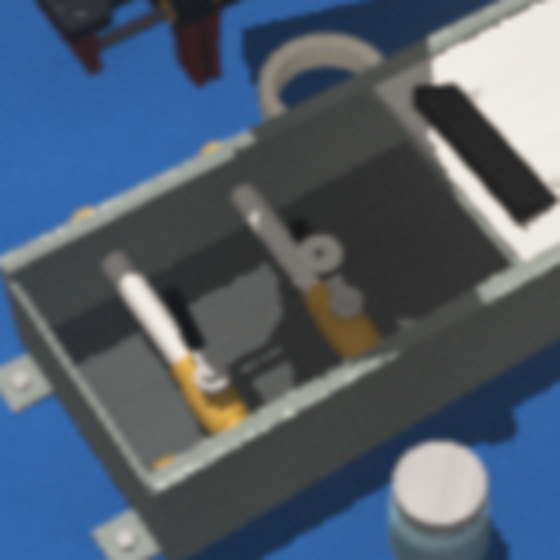

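View pics/wrist8.png

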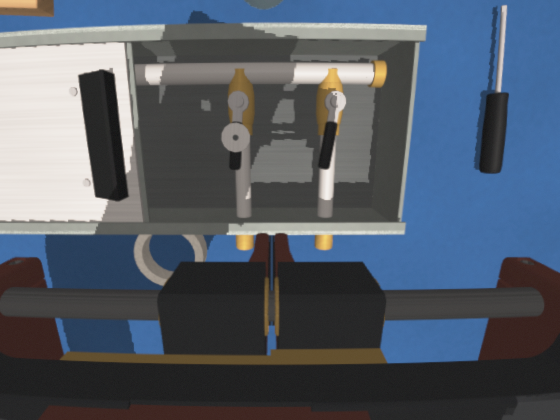

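View pics/top8.png

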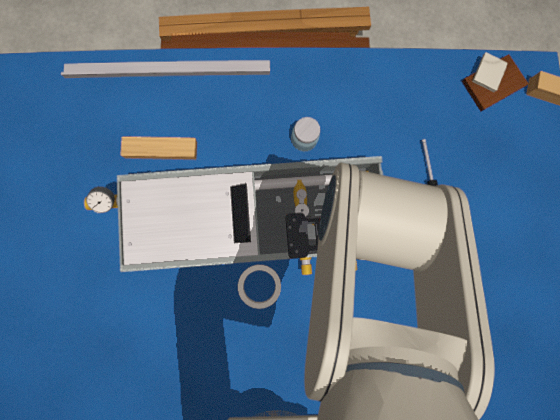

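In the wrist view the tagged lever is the +y one: axis at (238,101), tag centre (235,138), sleeve end (236,168). The plain lever's axis is at (337,101) and its end at (325,168). The cover is open.

Run:
```python
from h import *
d=load("wrist8.npz")
P=cloud(d)
uv=[(238,101),(235,138),(236,168),(337,101),(325,168)]
for (u,v),p in zip(uv,plane(d,uv,78)): print((u,v),np.round(p,1),"box",np.round(box(p),1),"depth pt",np.round(P[v-2,u],1))
s=load("scene8.npz");P=cloud(s)
uv=[(180+347/4,160+297/4),(180+320/4,160+252/4),(180+210/4,160+373/4)]
for (u,v),p in zip(uv,plane(s,uv,78)): print(np.round(p,1),"box",np.round(box(p),1),np.round(P[int(v),int(u)],1))
# box inner corners in wrist at z 98
p=plane(d,[(425,30),(405,230),(415,40),(400,222)],98);print(np.round(box(p),1))
im=d["color"][60:200,190:370,::-1];cv2.imwrite("pics/c9.png",cv2.resize(im,None,fx=4,fy=4,interpolation=2))
```

```text
(238, 101) [596.2 -63.8  78. ] box [[  35.8 -104.6]] depth pt [598.1 -63.7  78.4]
(235, 138) [559.7 -61.9  78. ] box [[  -0.4 -100.5]] depth pt [561.8 -62.2  80.6]
(236, 168) [528.9 -63.9  78. ] box [[ -31.4 -100.5]] depth pt [530.9 -63.7  77.1]
(337, 101) [ 602.3 -162.9   78. ] box [[  35.8 -203.9]] depth pt [ 604.3 -162.9   76.7]
(325, 168) [ 534.5 -157.6   78. ] box [[ -31.6 -194.5]] depth pt [ 536.5 -157.5   77.8]
[597.5 -64.3  78. ] box [[  37.1 -105.2]] [596.6 -66.   79.2]
[558.4 -62.1  78. ] box [[  -1.8 -100.6]] [559.8 -62.8  80.2]
[ 603.5 -165.3   78. ] box [[  36.9 -206.4]] [ 603.  -166.3   79.2]
[[  96.5 -277.1]
 [ -94.1 -278.3]
 [  87.8 -268.6]
 [ -85.3 -272. ]]
```

View pics/c9.png

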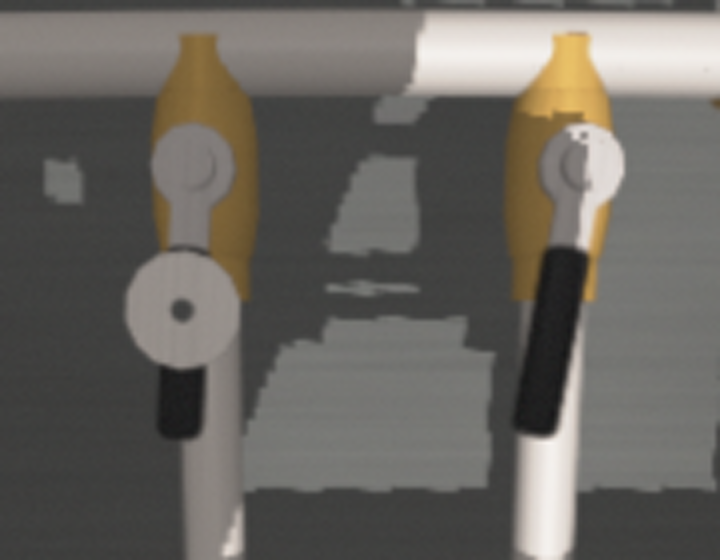

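```bash
cat >> h.py <<'E'
PB=np.array([36.,-104.8])
def tgt(th,gap,r=66.,off=16.):
    u=np.array([-np.cos(th),np.sin(th)]);n=np.array([np.sin(th),np.cos(th)])
    return world(PB+r*u-(off+gap)*n)[0], YAW-np.pi/2-th   # pos, yaw of tool x
E
python3 - <<'E'
from h import *
w,y=tgt(0.06,9);print(w,box(w));delta([*w,150],y)
E
```

```text
[530.41065307 -89.08823978] [[ -31.3803358  -125.79738907]]
t 7.9 tcp [ 499.7 -101.4  222.7] boxframe [[ -62.8 -136.2]] F [ 0.2 -0.5 -0.3] w 0.3 q [-0.22  0.25  1.88  0.    1.01  1.29]
shift cm [-3.14  7.27 -1.04] turn [-0.000e+00 -1.511e+00 -1.000e-03]
```

```bash
python3 -m jog '[[0,[-1,0,-0.5],[0,-0.15,0]],[0,[-2,0,-1],[0,-0.3,0]],[0,[-3.1,0,-1],[0,-0.45,0]],[0,[-3.1,1,-1],[0,-0.6,0]],[0,[-3.1,2,-1],[0,-0.75,0]],[0,[-3.1,3,-1],[0,-0.9,0]],[0,[-3.1,4,-1],[0,-1.05,0]],[0,[-3.1,5,-1],[0,-1.2,0]]]'
python3 - <<'E'
from h import *
w,y=tgt(0.06,9);delta([*w,110],y)
E
```

```text
t: 8.7
ee_pos: [530.2, -88.6, 171.5]
orientation: [-1.052, 1.428, -1.427]
ft_force: [0.4, -0.1, 0.3]
width: 0.5
t 8.7 tcp [530.2 -88.6 171.5] boxframe [[ -31.5 -125.3]] F [ 0.4 -0.1  0.3] w 0.5 q [-0.19  0.36  1.86  0.    0.92  0.11]
shift cm [0.05 6.15 0.04] turn [ 0.001 -0.303 -0.   ]
```

```bash
python3 -m jog '[[0,[0,1.5,0],[0,-0.15,0]],[0,[0,3,0],[0,-0.3,0]],[0,[0,5,0],[0,-0.3,0]],[0,[0,6,0],[0,-0.3,0]],[0,[0,6,0],[0,-0.3,0]]]'
python3 - <<'E'
from h import *
from workcell import ctrl
w,y=tgt(0.06,9);delta([*w,70],y)
d=ctrl.get_image("scene")
im=d["color"][140:300,160:340,::-1];cv2.imwrite("pics/c10.png",cv2.resize(im,None,fx=4,fy=3.7,interpolation=2))
d=ctrl.get_image("wrist");cv2.imwrite("pics/wrist10.png",d["color"][:,:,::-1]);
E
```

```text
t: 9.2
ee_pos: [528.8, -88.8, 110.9]
orientation: [-1.207, 1.218, -1.213]
ft_force: [-0.1, -0.1, 0.2]
width: 0.3
t 9.2 tcp [528.8 -88.8 110.9] boxframe [[ -32.9 -125.4]] F [-0.1 -0.1  0.2] w 0.3 q [-0.19  0.46  1.9   0.    0.79 -0.18]
shift cm [0.03 4.09 0.17] turn [ 0.003 -0.01  -0.001]
```

View pics/c10.png

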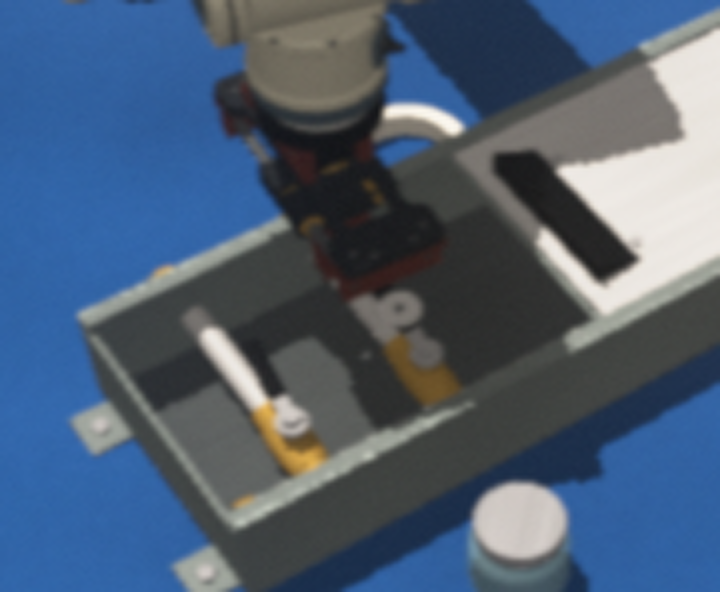

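View pics/wrist10.png

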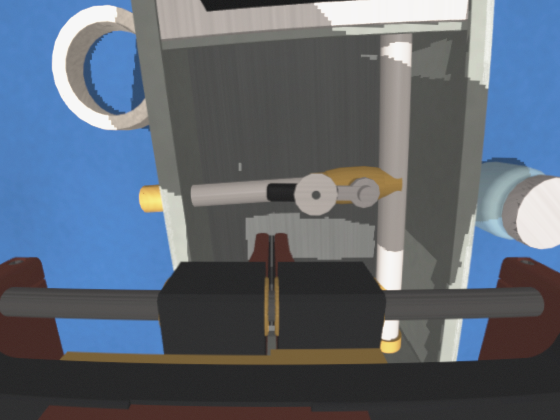

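The fingertips, at about (271,240), sit on the -y side of the sleeve's outer end. They are clear of the tag at (315,195) and of the plain lever. I descend beside the sleeve.

```bash
python3 -m jog '[[0,[0,1.5,0],[0,0,0]],[0,[0,3,0],[0,0,0]],[0,[0,4.1,0],[0,0,0]],[0,[0,4.1,0],[0,0,0]]]'
python3 - <<'E'
from h import *
from workcell import ctrl
o,T=st()
d=ctrl.get_image("wrist");cv2.imwrite("pics/wrist11.png",d["color"][:,:,::-1]);
for th in np.arange(0,1.6,.2):
    w,y=tgt(th,0,r=65); g=T.T@(np.array([*w,70])-o["ee_pos"])/10
    y0=np.arctan2(T[1,0],T[0,0]); print(round(th,2),np.round(g,2),"turn y",round(y0-y,3))
E
```

```text
t: 9.7
ee_pos: [529.0, -89.5, 71.1]
orientation: [-1.206, 1.217, -1.215]
ft_force: [-0.6, 0.2, -0.5]
width: 0.2
t 9.7 tcp [529.  -89.5  71.1] boxframe [[ -32.8 -126.2]] F [-0.6  0.2 -0.5] w 0.2 q [-0.19  0.52  1.91  0.    0.71 -0.18]
0.0 [-0.56  0.11  0.34] turn y -0.071
0.2 [-1.87  0.11  0.06] turn y 0.129
0.4 [-3.2   0.11  0.05] turn y 0.329
0.6 [-4.52  0.11  0.3 ] turn y 0.529
0.8 [-5.75  0.11  0.8 ] turn y 0.729
1.0 [-6.87  0.11  1.54] turn y 0.929
1.2 [-7.81  0.1   2.49] turn y 1.129
1.4 [-8.54  0.1   3.61] turn y 1.329
```

View pics/wrist11.png

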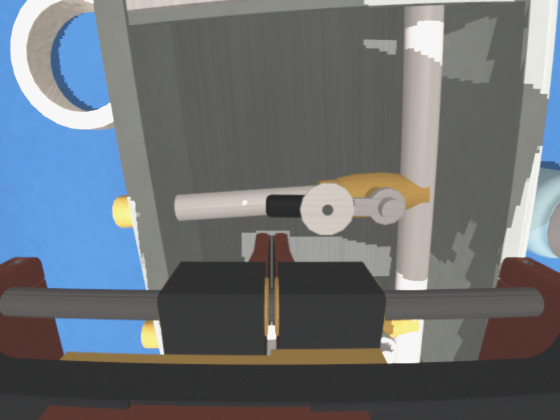

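```bash
python3 -m jog '[[0,[-0.6,0,0.1],[0,0,0]],[0,[-1.2,0,0.1],[0,0.05,0]],[0,[-1.9,0,0.06],[0,0.13,0]],[0,[-2.5,0,0.05],[0,0.23,0]],[0,[-3.2,0,0.05],[0,0.33,0]],[0,[-3.9,0,0.15],[0,0.43,0]],[0,[-4.5,0,0.3],[0,0.53,0]],[0,[-4.5,0,0.3],[0,0.53,0]]]'
python3 - <<'E'
from h import *
from workcell import ctrl
o,T=st()
d=ctrl.get_image("wrist");cv2.imwrite("pics/wrist12.png",d["color"][:,:,::-1]);
for th in np.arange(0.6,1.65,.1):
    w,y=tgt(th,0,r=65); g=T.T@(np.array([*w,70])-o["ee_pos"])/10
    y0=np.arctan2(T[1,0],T[0,0]); print(round(th,2),np.round(g,2),"turn y",round(y0-y,3))
E
```

```text
t: 10.55
ee_pos: [532.8, -44.1, 72.3]
orientation: [-0.904, 1.594, -1.594]
ft_force: [-0.9, 0.0, 0.1]
width: 0.3
t 10.55 tcp [532.8 -44.1  72.3] boxframe [[-26.3 -81.1]] F [-0.9  0.   0.1] w 0.3 q [-0.1   0.52  1.92 -0.    0.71  0.43]
0.6 [ 0.04  0.23 -0.02] turn y -0.001
0.7 [-0.61  0.23 -0.15] turn y 0.099
0.8 [-1.28  0.23 -0.21] turn y 0.199
0.9 [-1.95  0.23 -0.2 ] turn y 0.299
1.0 [-2.61  0.23 -0.13] turn y 0.399
1.1 [-3.27  0.23  0.01] turn y 0.499
1.2 [-3.91  0.23  0.21] turn y 0.599
1.3 [-4.52  0.23  0.47] turn y 0.699
1.4 [-5.1   0.23  0.8 ] turn y 0.799
1.5 [-5.65  0.23  1.18] turn y 0.899
1.6 [-6.16  0.23  1.62] turn y 0.999
```

View pics/wrist12.png

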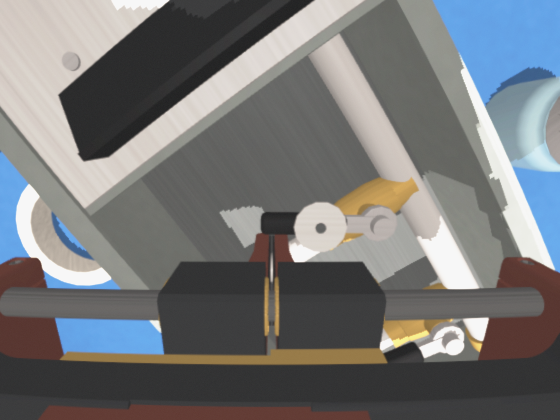

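The lever is following, with the fingers square against its sleeve at about (275,235).

```bash
python3 -m jog '[[0,[-0.6,0.2,-0.15],[0,0.1,0]],[0,[-1.3,0.2,-0.2],[0,0.2,0]],[0,[-1.95,0.2,-0.2],[0,0.3,0]],[0,[-2.6,0.2,-0.13],[0,0.4,0]],[0,[-3.25,0.2,0],[0,0.5,0]],[0,[-3.9,0.2,0.2],[0,0.6,0]],[0,[-4.5,0.2,0.45],[0,0.7,0]],[0,[-4.5,0.2,0.45],[0,0.7,0]]]'
python3 - <<'E'
from h import *
from workcell import ctrl
o,T=st()
d=ctrl.get_image("wrist");cv2.imwrite("pics/wrist13.png",d["color"][:,:,::-1]);np.savez("wrist13.npz",**d)
for th in np.arange(1.3,1.66,.05):
    w,y=tgt(th,0,r=65); g=T.T@(np.array([*w,70])-o["ee_pos"])/10
    y0=np.arctan2(T[1,0],T[0,0]); print(round(th,2),np.round(g,2),"turn y",round(y0-y,3))
E
```

```text
t: 11.4
ee_pos: [560.0, -8.1, 70.0]
orientation: [-0.343, 2.041, -2.04]
ft_force: [-1.9, 0.8, 0.6]
width: 0.4
t 11.4 tcp [560.   -8.1  70. ] boxframe [[  3.1 -46.8]] F [-1.9  0.8  0.6] w 0.4 q [-0.04  0.55  1.86  0.    0.73  1.2 ]
1.3 [-0.01 -0.   -0.04] turn y 0.001
1.35 [-0.34 -0.   -0.11] turn y 0.051
1.4 [-0.67 -0.   -0.16] turn y 0.101
1.45 [-1.  -0.  -0.2] turn y 0.151
1.5 [-1.34 -0.   -0.22] turn y 0.201
1.55 [-1.67 -0.   -0.23] turn y 0.251
1.6 [-2.01 -0.   -0.22] turn y 0.301
1.65 [-2.34 -0.   -0.19] turn y 0.351
```

View pics/wrist13.png

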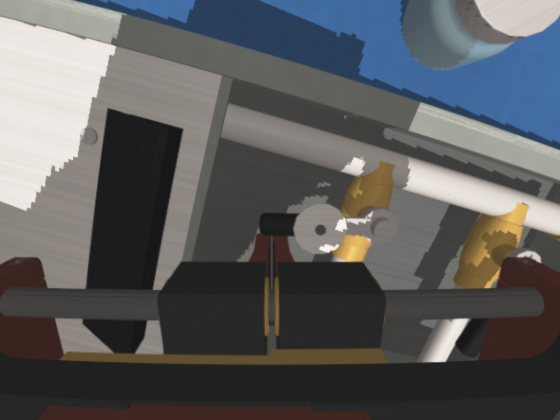

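The lever is at about 1.3 rad and the plain lever at (470,340) is untouched. I go slowly from here.

```bash
python3 -m jog '[[0,[-0.35,0,-0.1],[0,0.05,0]],[0,[-0.7,0,-0.15],[0,0.1,0]],[0,[-1,0,-0.2],[0,0.15,0]],[0,[-1.2,0,-0.2],[0,0.18,0]],[0,[-1.35,0,-0.2],[0,0.2,0]],[0,[-1.35,0,-0.2],[0,0.2,0]]]'; python3 -m jog '[[0,[-0.1,0,0],[0,0.015,0]],[0,[-0.2,0,0],[0,0.03,0]],[0,[-0.2,0,0],[0,0.03,0]]]'
python3 - <<'E'
from h import *
from workcell import ctrl
o,T=st()
d=ctrl.get_image("wrist");cv2.imwrite("pics/wrist14.png",d["color"][:,:,::-1]);np.savez("wrist14.npz",**d)
p=plane(d,[(320,229),(380,225)],78);print(box(p))
E
```

```text
t: 12.05
ee_pos: [571.5, -2.2, 69.7]
orientation: [-0.145, 2.153, -2.152]
ft_force: [-3.7, 0.4, 3.4]
width: 0.4
t: 12.35
ee_pos: [573.6, -1.6, 69.6]
orientation: [-0.111, 2.17, -2.169]
ft_force: [-4.5, 2.0, 2.9]
width: 0.8
t 12.35 tcp [573.6  -1.6  69.6] boxframe [[ 17.1 -41.1]] F [-4.5  2.   2.9] w 0.8 q [-0.02  0.57  1.83  0.    0.75  1.44]
[[  35.63002128  -67.96638983]
 [  39.25489843 -101.25301452]]
```

View pics/wrist14.png

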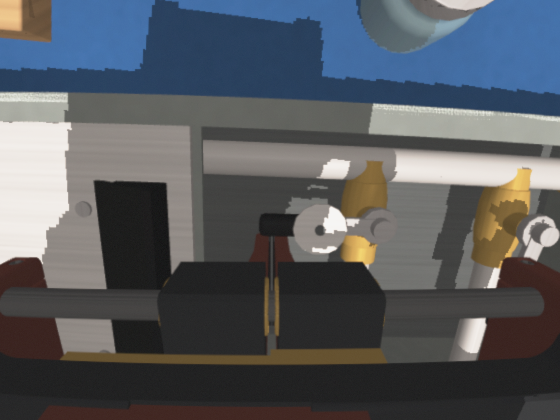

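```bash
python3 -m jog '[[0,[-0.1,0,0],[0,0.015,0]],[0,[-0.1,0,0],[0,0.015,0]]]'; python3 -m jog '[[0,[-0.1,0,0],[0,0.015,0]],[0,[-0.1,0,0],[0,0.015,0]]]';python3 -m jog '[[0,[-0.1,0,0],[0,0.01,0]],[0,[-0.1,0,0],[0,0.01,0]]]'
```

```text
t: 12.6
ee_pos: [574.5, -1.4, 69.5]
orientation: [-0.095, 2.178, -2.177]
ft_force: [-5.1, 1.5, 1.6]
width: 0.5
t: 12.8
ee_pos: [574.9, -1.3, 69.4]
orientation: [-0.081, 2.186, -2.185]
ft_force: [-6.1, 2.1, 4.4]
width: 0.2
t: 13.0
ee_pos: [575.0, -1.2, 69.3]
orientation: [-0.072, 2.192, -2.191]
ft_force: [-8.7, 2.4, 5.1]
width: 0.5
```

```bash
python3 -m jog '[[0,[-0.05,0,0],[0,0,0]],[0,[-0.05,0,0],[0,0,0]]]'
python3 - <<'E'
from h import *
from workcell import ctrl
o,T=st()
d=ctrl.get_image("wrist");np.savez("wrist15.npz",**d)
cv2.imwrite("pics/c15.png",cv2.resize(d["color"][120:270,180:400,::-1],None,fx=3.6,fy=3.6,interpolation=2))
E
```

```text
t: 13.2
ee_pos: [575.0, -1.2, 69.3]
orientation: [-0.074, 2.193, -2.191]
ft_force: [-10.2, 1.7, 7.9]
width: 0.3
t 13.2 tcp [575.   -1.2  69.3] boxframe [[ 18.5 -40.8]] F [-10.2   1.7   7.9] w 0.3 q [-0.02  0.57  1.82  0.    0.75  1.49]
```

View pics/c15.png

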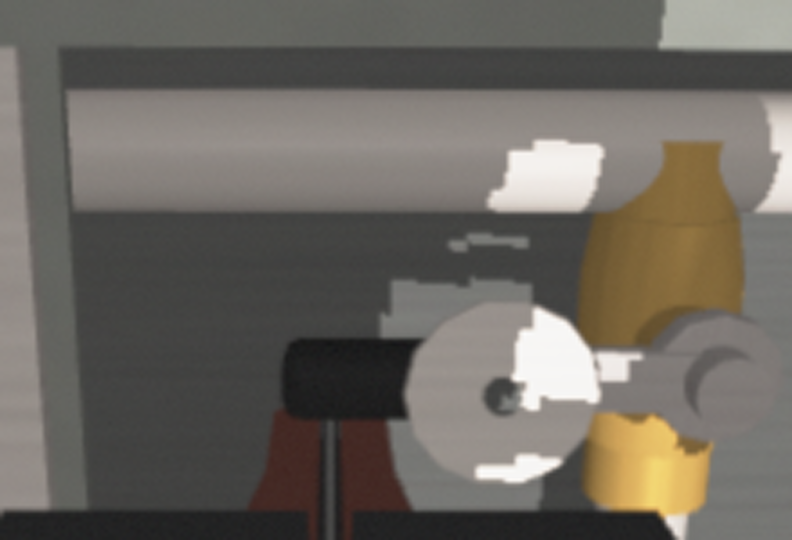

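The lever lies parallel to the cross pipe. The fingers stalled while the force rose to 10 N, so it is at its shut stop. I back off straight, rise and check.

```bash
python3 -m jog '[[0,[0.3,0,0],[0,0,0]],[0,[1.5,0,0],[0,0,0]],[0,[3,0,0],[0,0,0]],[0,[3,-3,0],[0,0,0]],[0,[3,-7,0],[0,0,0]],[0,[4,-11,1],[0,0,0]],[0,[6,-14,4],[0,0,0]],[0,[8,-15,8],[0,0,0]]]'; python3 -m jog '[[0,[0,0,2],[0,0,0]],[0,[0,0,2],[0,0,0]],[0,[0,0,2],[0,0,0]]]'
python3 - <<'E'
from h import *
from workcell import ctrl
st()
for n in("scene","wrist"):
    d=ctrl.get_image(n);cv2.imwrite(f"pics/{n}16.png",d["color"][:,:,::-1]);np.savez(n+"16.npz",**d)
    if n=="scene":cv2.imwrite("pics/c16.png",cv2.resize(d["color"][120:300,180:420,::-1],None,fx=3.3,fy=3.3,interpolation=2))
E
```

```text
t: 14.05
ee_pos: [504.1, -86.8, 223.2]
orientation: [-0.063, 2.183, -2.187]
ft_force: [-0.1, 0.0, 0.5]
width: 0.4
t: 14.35
ee_pos: [503.7, -106.5, 219.7]
orientation: [-0.065, 2.19, -2.19]
ft_force: [-0.5, -0.1, 0.4]
width: 0.2
t 14.35 tcp [ 503.7 -106.5  219.7] boxframe [[ -59.1 -141.5]] F [-0.5 -0.1  0.4] w 0.2 q [-0.23  0.27  1.87  0.    1.    1.28]
```

View pics/c16.png

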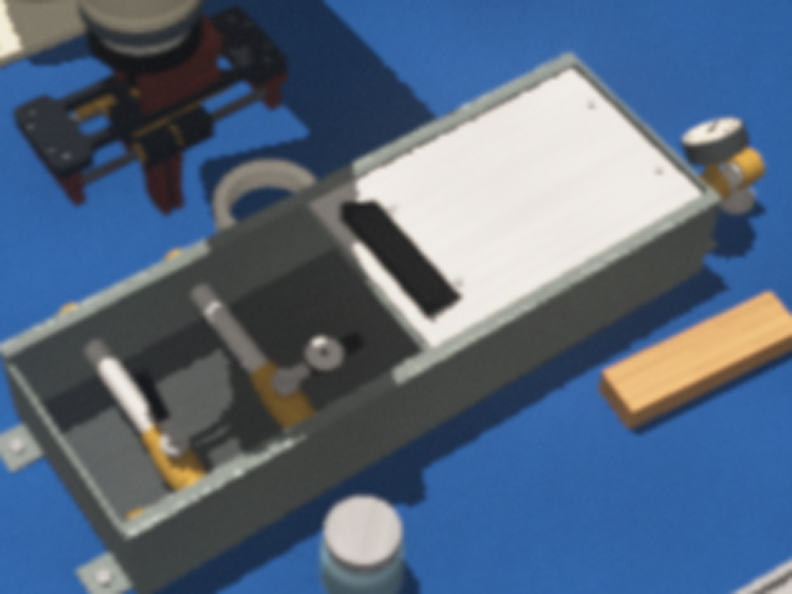

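View pics/wrist16.png

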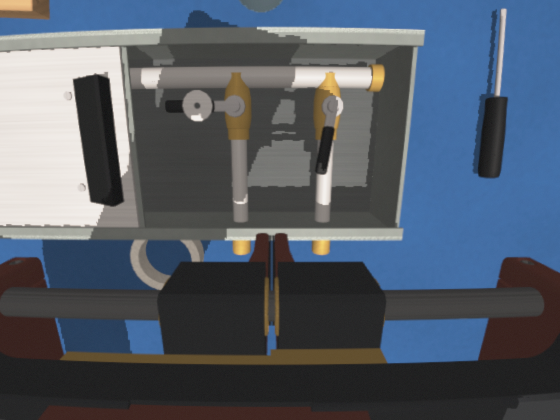

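Run:
```python
from h import *
d=load("wrist16.npz")
b=box(plane(d,[(235,106),(197,105),(167,105.5),(334,106),(322,172)],78));print(np.round(b,1))
v=b[2]-b[0];print("tagged angle",np.arctan2(v[1],-v[0]));v=b[4]-b[3];print("plain",np.arctan2(v[1],-v[0]))
# pipe reference direction
p=box(plane(d,[(142,76.5),(370,77)],60));print("pipe dir",np.arctan2(*(p[1]-p[0])[::-1])+np.pi/2)
e=load("wrist8.npz")
b=box(plane(e,[(337,101),(325,168)],78));v=b[1]-b[0];print("plain before",np.arctan2(v[1],-v[0]))
for f in("scene8.npz","scene16.npz"):
    s=load(f);c=s["color"].astype(int);m=((c.min(2)<45)&(c.max(2)<55)).astype(np.uint8);m[:170]=0;m[225:]=0;m[:,:270]=0;m[:,330:]=0
    M=cv2.findContours(m,0,2)[0];k=max(M,key=cv2.contourArea);print(f,cv2.minAreaRect(k))
cv2.imwrite("pics/c17.png",cv2.resize(d["color"][60:200,150:370,::-1],None,fx=3.6,fy=3.6,interpolation=2))
```

```text
[[  35.3 -105.4]
 [  36.5  -67.5]
 [  36.3  -37.4]
 [  35.4 -203.8]
 [ -30.6 -194.5]]
tagged angle 1.5860750090861082
plain 0.13996448054839827
pipe dir -0.004591632231066178
plain before 0.13832565387548026
scene8.npz ((299.9214782714844, 196.5710906982422), (41.63193130493164, 9.428095817565918), 47.862403869628906)
scene16.npz ((299.5829162597656, 196.42539978027344), (42.293434143066406, 9.068187713623047), 48.012786865234375)
```

View pics/c17.png

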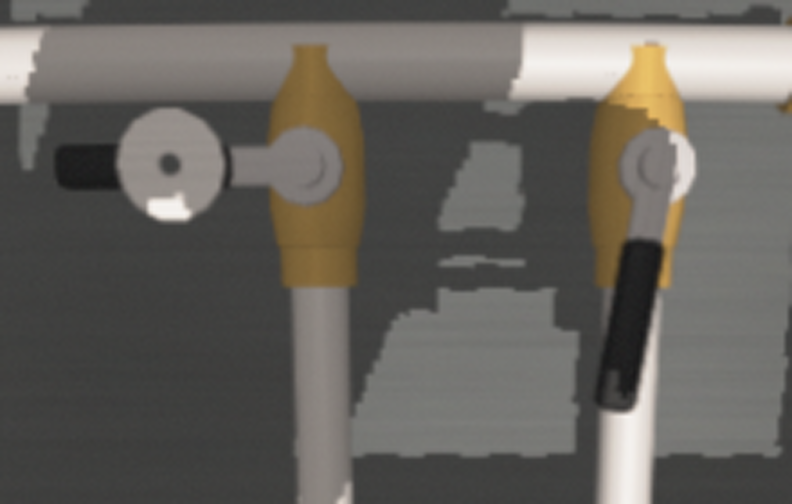

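The tagged lever stands square across its pipe at 1.58 ± 0.02 rad. The plain lever is unchanged at 0.14 rad, the cover is still at its stop, and the arm is clear. I hand the job in.

```bash
python3 -c "
from workcell import ctrl
print(ctrl.close_job())"
```

```text
the job is handed in; nothing more can be done
None
```

The tagged air line is shut off and the job was handed in at about 14.5 s on the robot's clock, out of 54 s allowed. With the fingers closed, I pushed the cover open by its ledge until it stopped. I then pushed the tagged lever, the +y one, clockwise until it stopped, backed off and rose clear.

- **Cover:** at its stop the fingers stalled and the force reached about 8 N. The later picture shows the ledge in the same place, to within half a pixel.
- **Tagged lever:** it stalled at about 10 N and measures 1.586 rad against 1.571, which is within my measuring error.
- **Upward force:** about 8 N of upward force also showed at the end of the lever push. I put it down to friction on the sleeve and did not confirm it. It was gone after backing off.
- **Left alone:** the plain lever reads 0.140 rad now and 0.138 before. In the last pictures the jar, offcut, tape roll and screwdriver look where they were; I did not measure them.

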